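# Hang the pail on the tube carrier and hold the carrier up level

### The job

Hang the small steel pail by its bail on the hook at the end of the white tube carrier standing on the bench, and let go of the pail. Then lift the carrier by its top handle about ten centimetres clear of the bench and finish holding it there in the air, level and still, with the pail hanging on its hook and the tubes in their holes. Leave the bottle, the pen cup and the lidded box where they stand.

Things in the scene. Friction and masses are not known exactly. Their poses are not given: they have to be found in the camera images.
- carrier: Loose plastic tube carrier, 0.5 kg: grey block 100 (x) x 184 (y) x 42 mm high with six holes and three capped tubes (tops 98 mm up), white end panels (outer faces at y = -99 and 99; 100 wide up to z = 60, then 34 wide to z = 190), a handle bar along y between the panel tops, a steel hook on the +y end. Origin: centre of the underside; z up, y along the handle to the hook.
- carrier_grip (a point): Middle of the carrier's handle bar, 178 mm above the carrier's underside. The bar runs along the carrier's y, is 18 mm wide (x), 22 mm high (z 167 to 189), and free for 184 mm between the end panels; below it is open down to the tubes. Axes as the carrier's.
- hook_seat (a point): Top of the steel hook's lowest point, where the bail rests: (0, 138, 140) mm in the carrier's frame. The 8 mm round bar leaves the end panel at y = 98 with its axis at z = 142, slopes to z = 136 at y = 138 and turns up to its tip at y = 162, z = 152 (top of the tip z = 156, outermost y = 166). Axes as the carrier's: +y points outward.
- pail: Loose open steel pail, 0.09 kg, 56 mm across the rim, 60 high, with a rigid 6 mm wire bail over it: legs at x = -27 and 27, crossbar along the pail's x, its axis 113 mm above the foot. The window under it is 48 wide, 50 high (rim z = 60 to crossbar underside z = 110). A square grey grip stem 14 x 14 mm stands on mid-crossbar, z = 115 to 155. Origin: centre of the underside, z up.
- pail_bail (a point): Middle of the underside of the pail's bail crossbar, 110 mm above the pail's foot; this rests on the hook. Axes as the pail's: the crossbar runs along x, the window looks along y (both ways the same).
- pail_stem (a point): Point to grip on the pail's stem, 140 mm above the pail's foot (24 mm above the crossbar's top, 15 mm below the stem's top). Axes as the pail's.
- tube0: Capped tube, 18 mm across the cap, 90 mm long, standing loosely in a 20 mm hole of the carrier, 34 mm deep, at (-29, -50) mm in the carrier's frame. Origin: its foot.
- tube1: Same tube, in the hole at (-29, +50) mm. Origin: its foot.
- tube2: Same tube, in the hole at (+29, 0) mm. Origin: its foot.
- bottle: White closed bottle, 52 mm across, 110 high, a bystander. Origin: centre of the underside.
- pencup: White cup with pens, 72 mm across, 100 high, pens up to 149, a bystander. Origin: centre of the underside.
- casebox: White box with lid, 106 x 146 x 74 mm, a bystander. Origin: centre of the underside.

How it is judged:
By the outcome, as a careful person would: the job done as asked, in the order asked, and still so for the second after the job is handed in, while the arm keeps its last pose, push and grip.
It also fails if it takes over 58 s, if anything falls off the work surface, if the arm or the gripper's body presses on something with over 40 N, if the wrist force passes 120 N, or if a joint passes its speed limit or range.

### The arm

A 6-joint arm with a two-finger parallel gripper is mounted at the origin on the work surface. World frame = base frame: x ahead of the robot, y to its left, z up, the work surface at z = 0. Lengths are in m, angles in rad, forces in N, time in s.
With the tool pointing down it reaches from about 0.3 to 0.875 m from the base axis. Payload 6.4 kg.
Tool frame: the origin (TCP) lies on the centre line of the jaws, within the pads' length; the fingertips stand 25 mm ahead of it and the grasp point (between the pads) lies 6 mm ahead of it; z points along the fingers, y is the line along which they close (so a half turn about z gives the same grasp; the last joint's range is limited). The gripper opens to 85 mm and grips with 20 to 120 N. Pads are 22 mm wide; open, the fingers measure 114 mm over their backs; the gripper's body (76 mm by 85 mm) begins 54 mm behind the grasp point. The pads swing forward as they close: fully open they stand 13 mm farther back than shut.
Start: joints at [-1.358, 0.181, 1.607, -0, 1.354, -0.206], TCP at [0.234, -0.525, 0.256] pointing down, gripper open.
Joint ranges: [-2.99, 2.99], [-0.89, 2.07], [0.3, 2.58], [-1.14, 4.28], [0, 2.63], [-3.12, 3.12]. Speed limits (rad/s): [2.57, 2.57, 3.01, 3.14, 3.14, 3.14].

### API

Orientations are given as a rotation vector (axis times angle).
In Python, from rig import ctrl, vision, sense gives the robot as it stands (ctrl), with the cameras (vision) and the readings as plain functions.
- The arm moves only by the tool pendant, called after "Request:" by a JSON object that holds its "name" and its "arguments", one argument or row to a line. Schema: {"type":"object","properties":{"plan":{"type":"object","properties":{"ticks":{"type":"array","items":{"type":"array","items":{"type":"number"},"minItems":7,"maxItems":7},"minItems":1,"maxItems":8}},"additionalProperties":false,"required":["ticks"]},"grip_force":{"type":"number"},"only":{"type":"string"},"quiet":{"type":"boolean"},"lines":{"type":"string"}},"required":["plan"],"additionalProperties":false}. plan is an object whose key "ticks" holds a list of rows, 1 to 8 of them, each of 7 numbers: the opening from 0.0 (shut) to 1.0 (fully open), then dx, dy, dz in parts of the range, where 1.0 means 0.75 m, then a rotation vector rx, ry, rz in a scale on which 1.0 is pi rad; each row is the pose to reach, as a shift and turn from the pose commanded when the call began, along the tool's axes at that moment; what a row does not reach only later rows make up. A row lasts 1/8 s, in which the tool goes at most 0.0625 m and 0.188 rad, less where a joint would pass 70% of its speed; a pose out of reach is approached as far as the arm can. The fingers move at their own pace and stop on an object; grip_force is the grip in N (left out, the last holds). Time passes only in rows, so rows that do not move let the fingers close. The tool returns the time, the measured TCP pose, the force, the opening and the grip force at its end. only (a regular expression) keeps the lines of the reply that match it, lines (a string "A,B") keeps lines A to B, and quiet returns only ok. No shift or turn number may pass 1 either way. Input that does not fit is refused with a message, and nothing moves.
- sense(): the state, without advancing time (a new reading comes with each control period).
- vision.camera(name): name is "scene" or "top"; returns a dict with "color" (384x512x3 uint8, red, green, blue), "intrinsics" (3x3 intrinsics, pixels), "camera_from_world" (4x4, takes a point from world to camera coordinates). Camera axes: x right, y up, looking along -z (the intrinsics and any distortion apply to the point x, -y, -z); pixel columns grow to the right and rows downward; lengths in m; the calibration is good to about 2 mm. A picture is of the moment at which its call begins. There is no depth.
- ctrl.hand_in(): hands the job in; it is judged then, once.
The state is a dict: "t": time; "q": joint angles; "joint_velocities": joint speeds; "effort": joint torques, N m; "tool_pos": TCP position; "tcp_rot": TCP orientation; "ft_force": force on the tool from outside, world axes, zero at the start; "torque": the same for the moment, N m; "grip_width": opening from 0.0 (shut) to 1.0 (fully open); "grip_force": force on a finger pad.
Only numpy, scipy, OpenCV 4.12 (cv2) and the standard library are available. Lean on these libraries where they do the work, as an engineer would, in place of code of your own. Each camera call takes 0.05 s, during which the arm holds its last target. There are 200 camera calls.

## Working session

There is one attempt and no reset: what is moved stays moved. The work goes in short steps, Python scripts to look and compute and a tool call to move; the robot and the scene stay as the last step left them, time stands still between calls to the robot, and variables do not carry over. Pictures are saved under pics/ and viewed, at most 12 in all, crops included, and the job is handed in when it is done.

```bash
ls; mkdir -p pics
```

Create h.py:
```python
import numpy as np,cv2
from rig import ctrl, vision, sense
from scipy.spatial.transform import Rotation as R
def cam(n):
    c=vision.camera(n); return c
```

Run:
```python
from h import *
import pickle
for n in("scene","top"):
    c=cam(n); pickle.dump(c,open(n+'.pkl','wb'))
    cv2.imwrite(f'pics/{n}0.png',cv2.resize(c['color'][:,:,::-1],(800,600),interpolation=cv2.INTER_CUBIC))
    print(c['intrinsics'],c['camera_from_world'],[k for k in c])
s=sense();print(s)
```

```text
pics
rig.py
[[481.52723948   0.         256.42470441]
 [  0.         481.52723948 187.57145895]
 [  0.           0.           1.        ]] [[ 0.81166069  0.58381045 -0.0192948  -0.47592461]
 [-0.42183584  0.60867938  0.67198507  0.21797196]
 [ 0.40405625 -0.53728463  0.7403133  -1.60895623]
 [ 0.          0.          0.          1.        ]] ['color', 'intrinsics', 'camera_from_world']
[[476.73118344   0.         259.75459714]
 [  0.         476.73118344 193.74909053]
 [  0.           0.           1.        ]] [[ 0.01273351 -0.99990571  0.00514152 -0.05786094]
 [ 0.99350212  0.01323322  0.11304167 -0.63143647]
 [-0.11309905  0.0036687   0.99357695 -1.48659763]
 [ 0.          0.          0.          1.        ]] ['color', 'intrinsics', 'camera_from_world']
{'t': 0.1, 'q': array([-1.35827547e+00,  1.81480550e-01,  1.60788861e+00, -4.61567654e-06,
        1.35379386e+00, -2.06288888e-01]), 'joint_velocities': array([-8.95905744e-04, -2.02315912e-03, -2.00311961e-03,  4.80023074e-04,
       -5.50708264e-04,  5.98847741e-06]), 'effort': array([-2.36058786e-04, -4.45881701e+01, -3.52237952e+01, -4.03937174e-04,
        4.22375451e-03, -1.42339022e-05]), 'tool_pos': array([ 0.23376133, -0.52484872,  0.25547582]), 'tcp_rot': array([-3.07142758e+00, -6.52742490e-01,  1.47578535e-05]), 'ft_force': array([-0.30571253,  0.46596194,  0.87206909]), 'torque': array([-0.02028137,  0.01632526, -0.03572271]), 'grip_force': 0.0, 'grip_width': 0.9995492776385599}
```

View pics/scene0.png

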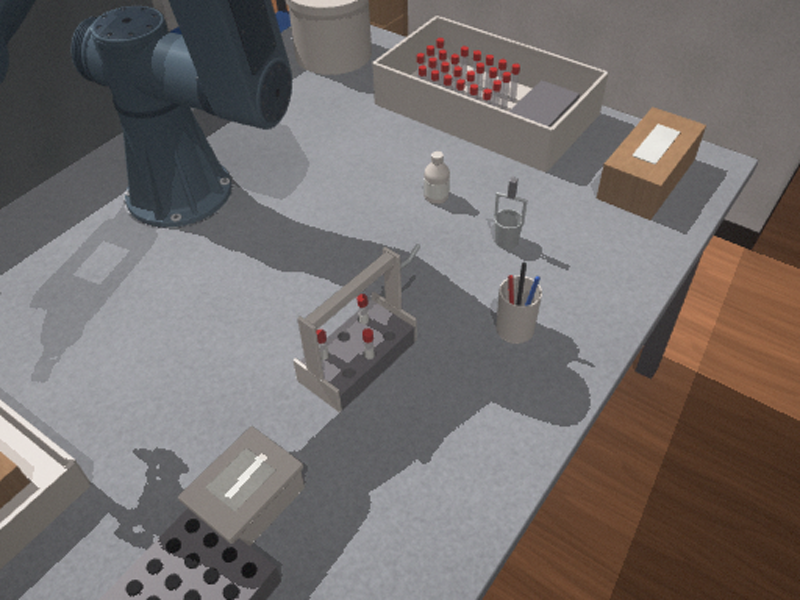

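View pics/top0.png

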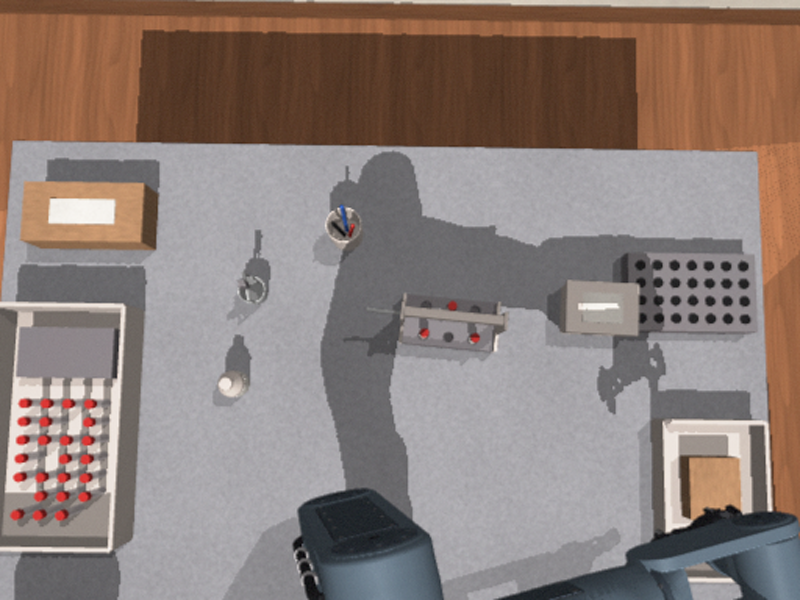

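The carrier is mid-bench (scene ~(355,330), top ~(450,320)) with its hook toward the robot's left (scene (418,250), top (370,309)). The pail is at scene (508,225), top (252,290). I'll enlarge both to pick points.

Run:
```python
from h import *
import pickle
# crops (u0,v0,w,h) original pixels, x5 / x... tiled 
S=pickle.load(open('scene.pkl','rb'))['color'];T=pickle.load(open('top.pkl','rb'))['color']
def cr(I,u,v,w,h,W,H):
    o=cv2.resize(I[v:v+h,u:u+w,::-1],(W,H),interpolation=cv2.INTER_CUBIC)
    k=W/w
    for a in range(-(-u//10)*10,u+w,10):
        cv2.line(o,(int((a-u+.5)*k),0),(int((a-u+.5)*k),6),(0,255,255),1); cv2.putText(o,str(a),(int((a-u+.5)*k)-9,16),0,.33,(0,255,255),1)
    for b in range(-(-v//10)*10,v+h,10):
        cv2.line(o,(0,int((b-v+.5)*k)),(6,int((b-v+.5)*k)),(0,255,255),1); cv2.putText(o,str(b),(8,int((b-v+.5)*k)+4),0,.33,(0,255,255),1)
    return np.clip(o*1.3,0,255).astype(np.uint8)
a=np.hstack([cr(S,184,155,90,110,490,600),np.vstack([cr(S,305,108,45,55,245,300),cr(T,140,165,40,49,245,300)])])
cv2.imwrite('pics/c1.png',a)
cv2.imwrite('pics/c2.png',cr(T,230,180,100,50,800,400))
```

```text
(no output)
```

View pics/c1.png

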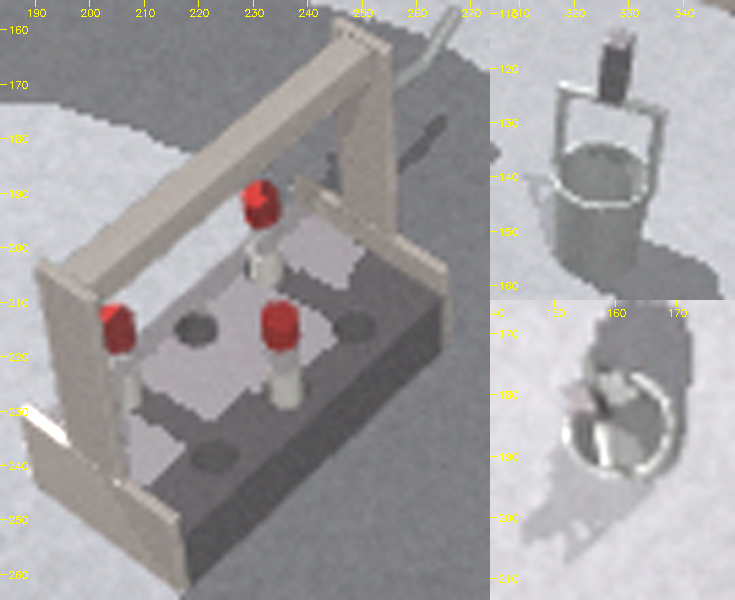

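View pics/c2.png

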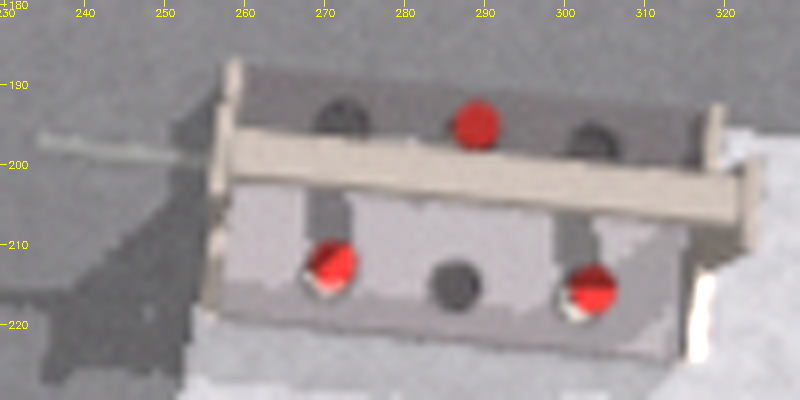

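Add to h.py:
```python
import pickle
from scipy.optimize import least_squares
C={n:pickle.load(open(n+'.pkl','rb')) for n in("scene","top")}
def proj(n,P):
    K=C[n]['intrinsics'];T=C[n]['camera_from_world']
    p=np.asarray(P)@T[:3,:3].T+T[:3,3]; p=p*[1,-1,-1]; q=p@K.T
    return q[:,:2]/q[:,2:]
def place(v,P):
    c,s=np.cos(v[2]),np.sin(v[2]); P=np.asarray(P,float)/1000
    return np.c_[c*P[:,0]-s*P[:,1]+v[0],s*P[:,0]+c*P[:,1]+v[1],P[:,2]+(v[3] if len(v)>3 else 0)]
def fit(obs,v0):
    f=lambda v:np.concatenate([(proj(n,place(v,[P]))[0]-uv) for n,P,uv in obs])
    r=least_squares(f,v0,loss='soft_l1'); return r.x,f(r.x).reshape(-1,2)
def overlay(name,n,lines,box,W):
    u,v,w,h=box;k=W/w
    o=cv2.resize(C[n]['color'][v:v+h,u:u+w,::-1],(W,int(h*k)),interpolation=cv2.INTER_CUBIC)
    for L in lines:
        q=((proj(n,L)-[u,v]+.5)*k).astype(int); cv2.polylines(o,[q],False,(0,255,0),1)
    return o
```

Create m.py:
```python
from h import *
S,T='scene','top'
ob=[(S,(-17,99,190),(246,157)),(S,(17,99,190),(255.5,163.5)),(S,(-17,-99,190),(190.5,203)),(S,(17,-99,190),(201,209.5)),
(S,(-50,-99,60),(187.5,230.5)),(S,(50,-99,60),(217,251)),(S,(50,-99,0),(217.5,263)),(S,(-50,-99,0),(190,244)),(S,(50,99,60),(265.5,204)),(S,(50,99,0),(265,219)),
(S,(-29,50,98),(232,189)),(S,(-29,-50,98),(205,211)),(S,(29,0,98),(235,211)),(S,(0,163,154),(267.5,158)),
(T,(29,0,98),(289,195)),(T,(-29,50,98),(271.5,212)),(T,(-29,-50,98),(303.5,215.5)),(T,(50,99,60),(258,187)),(T,(-50,99,60),(255.5,219)),(T,(50,-99,60),(319.5,193)),(T,(17,-99,190),(324.5,199)),(T,(0,163,154),(234,196.5))]
v,r=fit(ob,[.6,0,0]);print('carrier',v.round(4));print(r.round(1).tolist())
ob=[(S,(0,0,155),(329,113.5)),(S,(-27,0,113),(317,124)),(S,(27,0,113),(336.5,128)),(S,(0,0,60),(325,140)),(T,(0,0,60),(160.5,184.5))]
p,r=fit(ob,[.7,.4,0]);print('pail',p.round(4));print(r.round(1).tolist())
np.save('poses.npy',[v,p])
if __name__=='__main__':
    t=np.linspace(0,6.3,30)
    rim=[(28*np.cos(a),28*np.sin(a),60) for a in t]; foot=[(24*np.cos(a),24*np.sin(a),0) for a in t]
    pl=[place(p,x) for x in(rim,foot,[(-27,0,60),(-27,0,113),(27,0,113),(27,0,60)],[(0,0,115),(0,0,155)])]
    cl=[place(v,x) for x in([(0,-92,189),(0,92,189),(0,98,142),(0,138,136),(0,162,152)],[(-50,-99,0),(50,-99,0),(50,-99,60),(-50,-99,60),(-50,-99,0)],[(-50,99,0),(50,99,0),(50,99,60),(-50,99,60),(-50,99,0)],[(-17,-99,190),(17,-99,190)],[(-17,99,190),(17,99,190)])]
    a=overlay('',S,cl,(184,150,100,115),500); 
    b=overlay('',S,pl,(305,108,45,55),270);c=overlay('',T,pl,(140,165,45,45),270)
    z=np.zeros((600,770,3),np.uint8);z[:575,:500]=a[:600];z[:330,500:]=b;z[330:600,500:]=c
    cv2.imwrite('pics/ov.png',z)
```

```bash
python3 m.py
```

```text
carrier [ 0.5936 -0.1358 -0.08  ]
[[0.1, -0.1], [0.9, -0.6], [-0.7, 0.2], [-0.8, 0.9], [-0.6, -0.4], [-1.6, -0.2], [-0.2, 1.4], [-0.2, -0.1], [1.3, -0.8], [1.9, -1.7], [-0.4, 1.2], [-0.2, 2.1], [0.2, 1.6], [-0.0, -1.6], [-0.3, -0.0], [-0.7, 0.3], [-0.1, -0.2], [-0.8, -0.2], [-1.3, -0.6], [0.3, -0.4], [0.3, -0.2], [-0.1, 1.0]]
pail [0.6528 0.2639 0.2989]
[[-0.6, 1.3], [1.0, 0.3], [-0.3, -0.1], [0.5, -0.3], [-0.3, 0.5]]
```

View pics/ov.png

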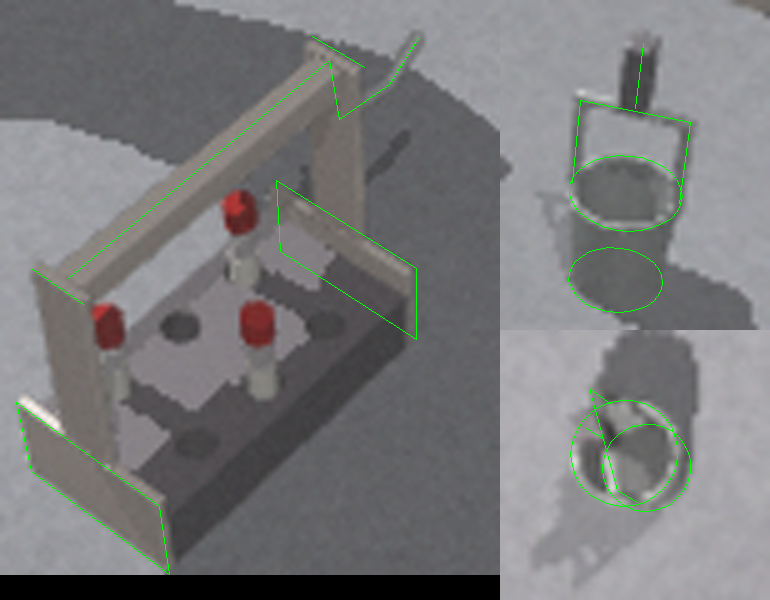

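Run:
```python
from h import *
v,p=np.load('poses.npy')
P=[(0,0,155),(0,0,115),(27,0,113),(-27,0,113)]
print(proj('top',place(p,P)).round(1).tolist(),proj('scene',place(p,P)).round(1).tolist())
s=sense();M=R.from_rotvec(s['tcp_rot']).as_matrix();print(M.round(3))
# desired: tool z down, tool y along pail x (either sign)
def dd(yaw,pt):
    for sg in(1,-1):
        y=sg*np.array([np.cos(yaw),np.sin(yaw),0]);z=np.array([0,0,-1.]);D=np.c_[np.cross(y,z),y,z]
        print('rot',R.from_matrix(M.T@D).as_rotvec().round(3))
    print('shift',(M.T@(pt-s['tool_pos'])).round(4))
dd(p[2],place(p,[(0,0,240)])[0])
```

```text
[[153.7, 180.8], [156.6, 182.7], [154.4, 174.3], [159.0, 191.2]] [[328.4, 114.8], [327.1, 125.6], [336.2, 127.9], [318.0, 124.3]]
[[ 0.914  0.407 -0.   ]
 [ 0.407 -0.914  0.002]
 [ 0.    -0.002 -1.   ]]
rot [-1.000e-03 -1.000e-03 -1.451e+00]
rot [-1.000e-03  1.000e-03  1.691e+00]
shift [ 0.7036 -0.5501  0.0165]
```

Units first: shifts go in shares of 0.75 m and turns go in shares of pi rad. So 0.7036 m is 0.9381, -0.05 m is -0.0667, -1.451 rad is -0.4619.

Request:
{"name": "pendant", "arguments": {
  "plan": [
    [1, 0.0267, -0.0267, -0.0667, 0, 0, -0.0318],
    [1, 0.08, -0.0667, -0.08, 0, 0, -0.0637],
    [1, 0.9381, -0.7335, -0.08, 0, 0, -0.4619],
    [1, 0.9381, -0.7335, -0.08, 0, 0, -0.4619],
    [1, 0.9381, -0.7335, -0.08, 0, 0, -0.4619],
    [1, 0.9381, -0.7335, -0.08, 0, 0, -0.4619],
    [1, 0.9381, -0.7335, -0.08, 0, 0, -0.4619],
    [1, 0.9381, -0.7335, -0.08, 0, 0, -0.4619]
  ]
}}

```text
refused: plan: the value is not of type 'object' (schema: type "object"). Nothing was moved.
```

I used the wrong layout. The manual says an object with the rows under "ticks"; once more.

Request:
{"name": "pendant", "arguments": {
  "plan": {"ticks":[[1, 0.0267, -0.0267, -0.0667, 0, 0, -0.0318], [1, 0.08, -0.0667, -0.08, 0, 0, -0.0637], [1, 0.9381, -0.7335, -0.08, 0, 0, -0.4619], [1, 0.9381, -0.7335, -0.08, 0, 0, -0.4619], [1, 0.9381, -0.7335, -0.08, 0, 0, -0.4619], [1, 0.9381, -0.7335, -0.08, 0, 0, -0.4619], [1, 0.9381, -0.7335, -0.08, 0, 0, -0.4619], [1, 0.9381, -0.7335, -0.08, 0, 0, -0.4619]]}
}}

```text
t: 1.1
tool_pos: [0.4457, -0.1226, 0.3162]
tcp_rot: [2.014, 2.411, 0.0]
ft_force: [1.3, -1.1, -0.2]
grip_width: 0.999
grip_force: 0.0
```

Create d.py:
```python
from h import *
import sys
def dd(yaw,pt):
    s=sense();M=R.from_rotvec(s['tcp_rot']).as_matrix()
    for sg in(1,-1):
        y=sg*np.array([np.cos(yaw),np.sin(yaw),0]);z=np.array([0,0,-1.]);D=np.c_[np.cross(y,z),y,z]
        print('rot',R.from_matrix(M.T@D).as_rotvec().round(4))
    print('shift',(M.T@(pt-s['tool_pos'])).round(4),'q',s['q'].round(2),'t',s['t'],s['ft_force'].round(1))
```

Run:
```python
from d import *
v,p=np.load('poses.npy')
dd(p[2],place(p,[(0,0,240)])[0])
```

```text
rot [ 0.0002  0.0003 -0.1199]
rot [ 4.0000e-04 -3.0000e-04  3.0216e+00]
shift [0.3435 0.2725 0.0762] q [-0.53 -0.13  1.8  -0.    1.47 -0.71] t 1.1 [ 1.3 -1.1 -0.2]
```

Scaled: 0.343 m is 0.4573, 0.04 m is 0.0533, -0.12 rad is -0.0382.

Request:
{"name": "pendant", "arguments": {
  "plan": {"ticks":[[1, 0.4573, 0.3627, 0.0533, 0, 0, -0.0382], [1, 0.4573, 0.3627, 0.0533, 0, 0, -0.0382], [1, 0.4573, 0.3627, 0.0533, 0, 0, -0.0382], [1, 0.4573, 0.3627, 0.0533, 0, 0, -0.0382], [1, 0.4573, 0.3627, 0.0533, 0, 0, -0.0382], [1, 0.4573, 0.3627, 0.0533, 0, 0, -0.0382], [1, 0.4573, 0.3627, 0.0533, 0, 0, -0.0382], [1, 0.4573, 0.3627, 0.0533, 0, 0, -0.0382]]}
}}

```text
t: 2.1
tool_pos: [0.6538, 0.2638, 0.2725]
tcp_rot: [-1.866, -2.523, 0.004]
ft_force: [-0.2, -0.5, -0.6]
grip_width: 1.001
grip_force: 0.0
```

Request:
{"name": "pendant", "arguments": {
  "plan": {"ticks":[[1, 0, 0, 0, 0, 0, 0], [1, 0, 0, 0, 0, 0, 0]]}
}}

```text
t: 2.35
tool_pos: [0.6541, 0.2588, 0.277]
tcp_rot: [1.875, 2.52, 0.0]
ft_force: [-0.7, -0.8, 0.0]
grip_width: 0.999
grip_force: 0.0
```

Run:
```python
from d import *
v,p=np.load('poses.npy')
dd(p[2],place(p,[(0,0,147)])[0])
```

```text
rot [ 0.0005  0.0004 -0.0072]
rot [ 6.0000e-04 -7.0000e-04  3.1344e+00]
shift [0.0053 0.0002 0.13  ] q [ 0.21  0.45  1.22 -0.    1.47 -0.08] t 2.35 [-0.7 -0.8  0. ]
```

Scaled: 0.128 m is 0.1707, 0.005 m is 0.0067, -0.007 rad is -0.0022.

Request:
{"name": "pendant", "arguments": {
  "plan": {"ticks":[[1, 0.0067, 0, 0.04, 0, 0, -0.0022], [1, 0.0067, 0, 0.1067, 0, 0, -0.0022], [1, 0.0067, 0, 0.1533, 0, 0, -0.0022], [1, 0.0067, 0, 0.1707, 0, 0, -0.0022], [1, 0.0067, 0, 0.1707, 0, 0, -0.0022], [1, 0.0067, 0, 0.1707, 0, 0, -0.0022]]}
}}

```text
t: 3.1
tool_pos: [0.6541, 0.2648, 0.151]
tcp_rot: [1.864, 2.526, 0.005]
ft_force: [-1.1, 0.6, 0.6]
grip_width: 1.003
grip_force: 0.0
```

Run:
```python
from d import *
v,p=np.load('poses.npy')
dd(p[2],place(p,[(0,0,149)])[0])
c=cam('scene');a=c['color'][85:175,280:380];d=cam('top')['color'][140:230,110:210]
o=[cv2.resize(x[:,:,::-1],(400,360),interpolation=cv2.INTER_CUBIC) for x in(a,d)]
cv2.imwrite('pics/g1.png',np.hstack(o))
```

```text
rot [0.0039 0.0003 0.0006]
rot [-4.0000e-04  6.1000e-03 -3.1409e+00]
shift [-0.0005 -0.0016  0.002 ] q [ 0.22  0.56  1.33  0.    1.25 -0.08] t 3.1 [-1.1  0.6  0.6]
```

View pics/g1.png

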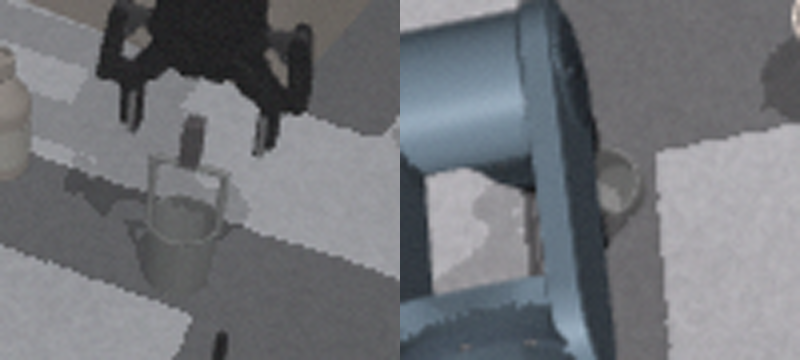

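Stem (crop (193,140)) lies between the fingertips (130,130) and (262,155); closing.

Scaled: 0.002 m is 0.0027.

Request:
{"name": "pendant", "arguments": {
  "plan": {"ticks":[[0, 0, 0, 0.0027, 0, 0, 0], [0, 0, 0, 0.0027, 0, 0, 0], [0, 0, 0, 0.0027, 0, 0, 0], [0, 0, 0, 0.0027, 0, 0, 0], [0, 0, 0, 0.0027, 0, 0, 0], [0, 0, 0, 0.0027, 0, 0, 0], [0, 0, 0, 0.0027, 0, 0, 0], [0, 0, 0, 0.0027, 0, 0, 0]]},
  "grip_force": 40
}}

```text
t: 4.2
tool_pos: [0.6527, 0.2649, 0.1462]
tcp_rot: [-1.864, -2.528, 0.0]
ft_force: [-0.4, -0.4, -0.5]
grip_width: 0.157
grip_force: 43.1
```

Request:
{"name": "pendant", "arguments": {
  "plan": {"ticks":[[0, 0, 0, -0.0267, 0, 0, 0], [0, 0, 0, -0.08, 0, 0, 0], [0, 0, 0, -0.1467, 0, 0, 0], [0, 0, 0, -0.2, 0, 0, 0], [0, 0, 0, -0.2133, 0, 0, 0], [0, 0, 0, -0.2133, 0, 0, 0]]}
}}

```text
t: 4.95
tool_pos: [0.6528, 0.2649, 0.3069]
tcp_rot: [1.864, 2.528, 0.001]
ft_force: [0.1, 1.0, -0.8]
grip_width: 0.157
grip_force: 43.1
```

Run:
```python
from d import *
v,p=np.load('poses.npy')
dd(v[2],place(v,[(0,142,147+80)])[0])
c=cam('scene');cv2.imwrite('pics/g2.png',cv2.resize(c['color'][20:200,180:400,::-1],(733,600),interpolation=cv2.INTER_CUBIC))
```

```text
rot [ 1.100e-03 -2.000e-04  3.801e-01]
rot [ 3.0000e-04  1.6000e-03 -2.7615e+00]
shift [-0.2335 -0.1224  0.0798] q [ 0.22  0.43  1.18  0.    1.52 -0.08] t 4.95 [ 0.1  1.  -0.8]
```

View pics/g2.png

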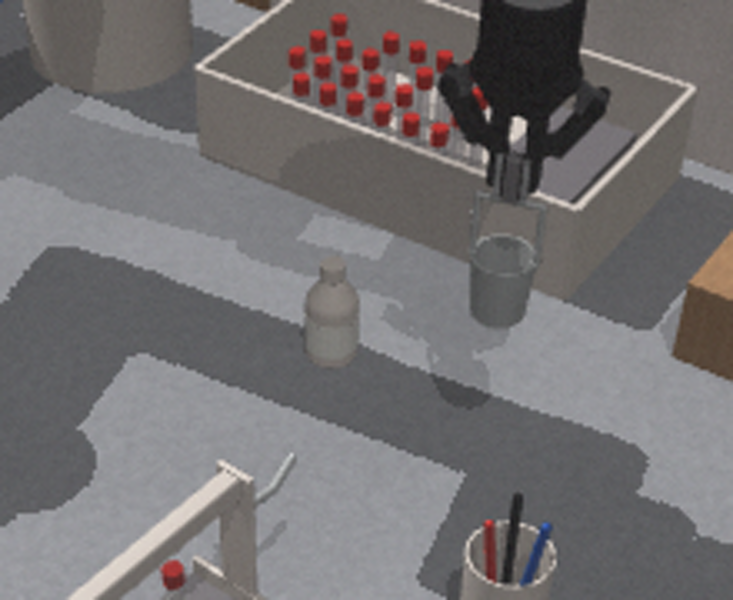

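Run:
```python
from d import *
v,p=np.load('poses.npy')
dd(v[2],place(v,[(0,225,204)])[0])
```

```text
rot [-1.900e-03  2.000e-04  3.801e-01]
rot [-3.0000e-04 -2.6000e-03 -2.7615e+00]
shift [-0.1564 -0.0907  0.1011] q [ 0.22  0.44  1.19 -0.    1.52 -0.08] t 5.0 [-0.3 -0.4 -0.9]
```

Scaled: -0.156 m is -0.208, -0.145 m is -0.1933, 0.38 rad is 0.121.

Request:
{"name": "pendant", "arguments": {
  "plan": {"ticks":[[0, -0.04, -0.0267, 0.0133, 0, 0, 0.0255], [0, -0.0933, -0.0533, 0.04, 0, 0, 0.0573], [0, -0.1467, -0.0867, 0.08, 0, 0, 0.0859], [0, -0.1933, -0.1133, 0.12, 0, 0, 0.1114], [0, -0.208, -0.1213, 0.1347, 0, 0, 0.121], [0, -0.208, -0.1213, 0.1347, 0, 0, 0.121], [0, -0.208, -0.1213, 0.1347, 0, 0, 0.121]]}
}}

```text
t: 5.88
tool_pos: [0.6126, 0.0901, 0.206]
tcp_rot: [2.306, 2.132, 0.002]
ft_force: [0.8, 0.0, -0.2]
grip_width: 0.158
grip_force: 43.0
```

Run:
```python
from d import *
v,p=np.load('poses.npy')
dd(v[2],place(v,[(0,142,204)])[0])
c=cam('scene');d=cam('top')
a=cv2.resize(c['color'][110:210,225:315,::-1],(540,600),interpolation=cv2.INTER_CUBIC)
b=cv2.resize(d['color'][160:230,200:230+10,::-1],(260,455),interpolation=cv2.INTER_CUBIC)
z=np.zeros((600,800,3),np.uint8);z[:,:540]=a;z[:455,540:]=b;cv2.imwrite('pics/g3.png',z)
```

```text
rot [ 0.0012 -0.0006  0.0017]
rot [ 9.0000e-04  1.9000e-03 -3.1399e+00]
shift [-0.0847 -0.0011  0.0019] q [-0.05  0.32  1.54  0.    1.28  0.03] t 5.875 [ 0.8  0.  -0.2]
```

View pics/g3.png

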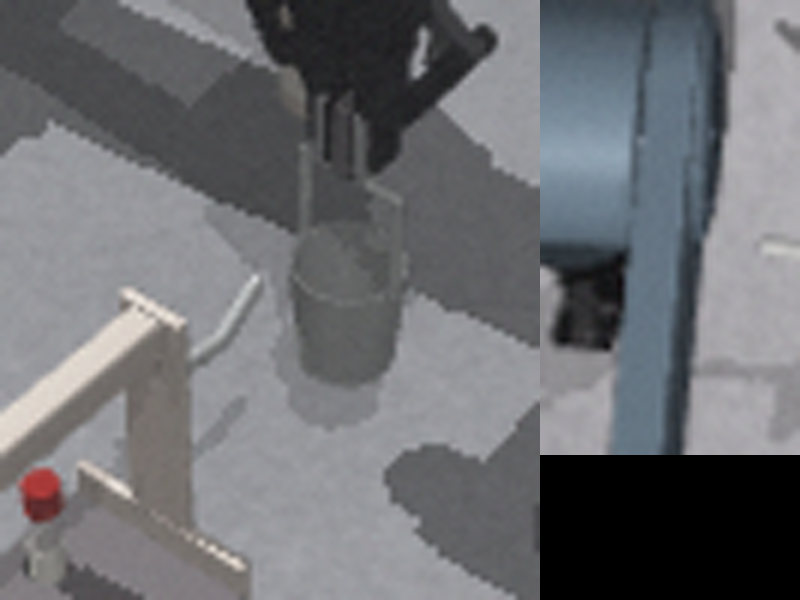

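Run:
```python
from d import *
v,p=np.load('poses.npy')
f=lambda P:((proj('scene',place(v,P))-[225,110]+.5)*6).round(0).tolist()
print('hook tip',f([(0,163,154)]),'seat',f([(0,138,136)]))
for y in(226,163): print(y,f([(-27,y,172),(27,y,172),(-27,y,120),(27,y,120),(0,y-28,120),(0,y+28,120)]))
```

```text
hook tip [[258.0, 281.0]] seat [[222.0, 342.0]]
226 [[301.0, 150.0], [396.0, 202.0], [300.0, 235.0], [392.0, 287.0], [307.0, 294.0], [383.0, 228.0]]
163 [[210.0, 225.0], [306.0, 279.0], [212.0, 309.0], [305.0, 364.0], [218.0, 371.0], [297.0, 302.0]]
```

Observed bail (305,146)/(400,196) and hook tip (261,275) share the same small offset from prediction, so relative alignment is good. Moving in.

Scaled: -0.083 m is -0.1107, 0.002 m is 0.0027, 0.002 rad is 0.0006.

Request:
{"name": "pendant", "arguments": {
  "plan": {"ticks":[[0, -0.0133, -0.0013, 0.0027, 0, 0, 0.0006], [0, -0.0333, -0.0013, 0.0027, 0, 0, 0.0006], [0, -0.0533, -0.0013, 0.0027, 0, 0, 0.0006], [0, -0.0733, -0.0013, 0.0027, 0, 0, 0.0006], [0, -0.0933, -0.0013, 0.0027, 0, 0, 0.0006], [0, -0.1067, -0.0013, 0.0027, 0, 0, 0.0006], [0, -0.1107, -0.0013, 0.0027, 0, 0, 0.0006], [0, -0.1107, -0.0013, 0.0027, 0, 0, 0.0006]]}
}}

```text
t: 6.98
tool_pos: [0.6042, 0.0063, 0.2032]
tcp_rot: [-2.311, -2.128, -0.0]
ft_force: [0.3, -0.0, 0.2]
grip_width: 0.156
grip_force: 43.1
```

Request:
{"name": "pendant", "arguments": {
  "plan": {"ticks":[[0, 0, 0, 0.0067, 0, 0, 0], [0, 0, 0, 0.016, 0, 0, 0], [0, 0, 0, 0.024, 0, 0, 0], [0, 0, 0, 0.0293, 0, 0, 0], [0, 0, 0, 0.032, 0, 0, 0], [0, 0, 0, 0.032, 0, 0, 0]]}
}}

```text
t: 7.72
tool_pos: [0.6046, 0.0059, 0.1798]
tcp_rot: [2.31, 2.128, 0.0]
ft_force: [-0.9, -1.0, 2.2]
grip_width: 0.156
grip_force: 43.5
```

Run:
```python
from d import *
v,p=np.load('poses.npy')
dd(v[2],place(v,[(0,142,176)])[0])
c=cam('scene')
cv2.imwrite('pics/g4.png',cv2.resize(c['color'][110:220,190:300,::-1],(600,600),interpolation=cv2.INTER_CUBIC))
```

```text
rot [ 0.0009  0.0008 -0.002 ]
rot [ 1.2000e-03 -1.5000e-03  3.1396e+00]
shift [-0.0001  0.0003  0.0038] q [-0.19  0.32  1.6  -0.    1.22 -0.1 ] t 7.725 [-0.9 -1.   2.2]
```

View pics/g4.png

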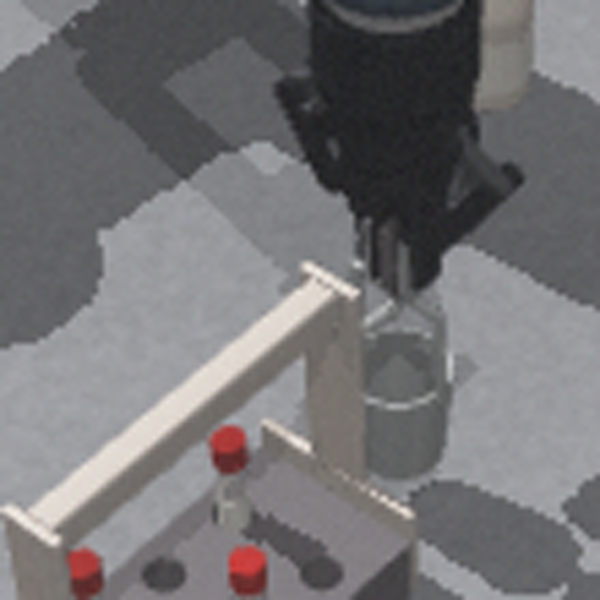

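The hook passes through the bail window (hook from (362,325) up to about (402,295) under the crossbar). Lower onto the seat with force check.

Scaled: 0.002 m is 0.0027, 0.001 m is 0.0013.

Request:
{"name": "pendant", "arguments": {
  "plan": {"ticks":[[0, 0, 0, 0.0013, 0, 0, 0], [0, 0, 0, 0.0027, 0, 0, 0], [0, 0, 0, 0.0027, 0, 0, 0], [0, 0, 0, 0.0027, 0, 0, 0]]}
}}

```text
t: 8.28
tool_pos: [0.6052, 0.0061, 0.1785]
tcp_rot: [2.309, 2.127, 0.002]
ft_force: [-0.8, -0.9, 5.9]
grip_width: 0.157
grip_force: 43.9
```

Request:
{"name": "pendant", "arguments": {
  "plan": {"ticks":[[0, 0, 0, 0.0013, 0, 0, 0], [0, 0, 0, 0.002, 0, 0, 0], [0, 0, 0, 0.002, 0, 0, 0], [0, 0, 0, 0.002, 0, 0, 0]]}
}}

```text
t: 8.78
tool_pos: [0.6055, 0.0061, 0.1774]
tcp_rot: [2.309, 2.127, 0.003]
ft_force: [-0.8, -0.3, 7.0]
grip_width: 0.157
grip_force: 44.0
```

Scaled: -0.002 m is -0.0027.

Request:
{"name": "pendant", "arguments": {
  "plan": {"ticks":[[0, 0, 0, -0.0027, 0, 0, 0], [0, 0, 0, -0.0027, 0, 0, 0], [0.25, 0, 0, -0.0027, 0, 0, 0], [0.4, 0, 0, -0.0027, 0, 0, 0], [0.6, 0, 0, -0.0027, 0, 0, 0], [0.6, 0, 0, -0.0027, 0, 0, 0], [0.6, 0, 0, -0.0027, 0, 0, 0], [0.6, 0, 0, -0.0027, 0, 0, 0]]}
}}

```text
t: 9.78
tool_pos: [0.6043, 0.0063, 0.1778]
tcp_rot: [-2.311, -2.129, -0.0]
ft_force: [0.7, -0.2, 0.3]
grip_width: 0.601
grip_force: 0.0
```

Request:
{"name": "pendant", "arguments": {
  "plan": {"ticks":[[0.6, 0, 0, -0.0267, 0, 0, 0], [0.6, 0, 0, -0.0667, 0, 0, 0], [0.6, 0, 0, -0.1067, 0, 0, 0], [0.6, 0, 0, -0.1333, 0, 0, 0], [0.6, 0, 0, -0.1333, 0, 0, 0], [0.6, 0, 0, -0.1333, 0, 0, 0]]}
}}

```text
t: 10.52
tool_pos: [0.604, 0.0064, 0.2776]
tcp_rot: [-2.31, -2.128, 0.0]
ft_force: [0.3, 0.3, -0.1]
grip_width: 0.598
grip_force: 0.0
```

Run:
```python
from d import *
v,p=np.load('poses.npy')
dd(v[2],place(v,[(0,18,184)])[0])
C['scene']=c=cam('scene')
cl=[place(v,x) for x in([(0,-92,189),(0,92,189)],[(-50,-99,0),(50,-99,0),(50,-99,60),(-50,-99,60),(-50,-99,0)],[(-17,-99,190),(17,-99,190)],[(-17,99,190),(17,99,190)])]
cv2.imwrite('pics/g5.png',overlay('','scene',cl,(180,110,120,155),460))
```

```text
rot [-0.0004 -0.     -0.002 ]
rot [-1.0000e-04  6.0000e-04  3.1396e+00]
shift [-0.1246  0.0012  0.0936] q [-0.19  0.23  1.51  0.    1.41 -0.1 ] t 10.525 [ 0.3  0.3 -0.1]
```

View pics/g5.png

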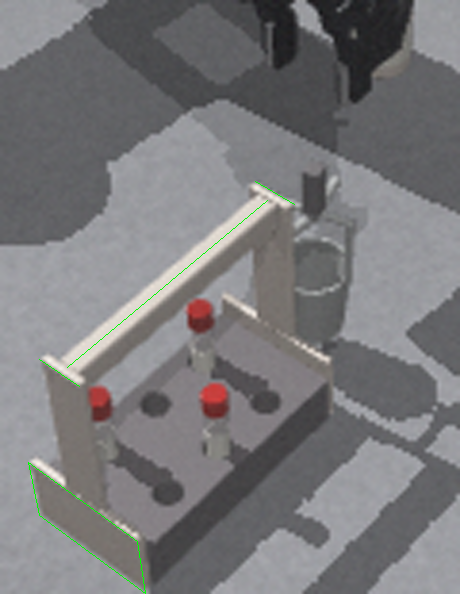

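Pail hangs on the hook with the stem upright (315,190), fingers clear, carrier unmoved, tubes in place. Now the handle.

Scaled: -0.125 m is -0.1667, -0.115 m is -0.1533, -0.002 rad is -0.0006.

Request:
{"name": "pendant", "arguments": {
  "plan": {"ticks":[[0.8, -0.04, 0.0013, 0, 0, 0, -0.0006], [0.8, -0.1067, 0.0013, 0, 0, 0, -0.0006], [0.8, -0.1533, 0.0013, 0, 0, 0, -0.0006], [0.8, -0.1667, 0.0013, 0.0133, 0, 0, -0.0006], [0.8, -0.1667, 0.0013, 0.0667, 0, 0, -0.0006], [0.8, -0.1667, 0.0013, 0.1067, 0, 0, -0.0006], [0.8, -0.1667, 0.0013, 0.124, 0, 0, -0.0006], [0.8, -0.1667, 0.0013, 0.124, 0, 0, -0.0006]]}
}}

```text
t: 11.58
tool_pos: [0.5944, -0.1175, 0.1835]
tcp_rot: [-2.306, -2.13, 0.002]
ft_force: [0.8, -0.5, -0.5]
grip_width: 0.801
grip_force: 0.0
```

Request:
{"name": "pendant", "arguments": {
  "plan": {"ticks":[[0.4, 0, 0, 0, 0, 0, 0], [0.3, 0, 0, 0, 0, 0, 0], [0, 0, 0, 0, 0, 0, 0], [0, 0, 0, 0, 0, 0, 0], [0, 0, 0, 0, 0, 0, 0], [0, 0, 0, 0, 0, 0, 0], [0, 0, 0, 0, 0, 0, 0], [0, 0, 0, 0, 0, 0, 0]]},
  "grip_force": 90
}}

```text
t: 12.58
tool_pos: [0.5952, -0.1185, 0.1859]
tcp_rot: [2.308, 2.13, 0.0]
ft_force: [-3.2, 0.6, 6.1]
grip_width: 0.195
grip_force: 89.5
```

Scaled: -0.02 m is -0.0267, -0.012 m is -0.016.

Request:
{"name": "pendant", "arguments": {
  "plan": {"ticks":[[0, 0, 0, -0.0027, 0, 0, 0], [0, 0, 0, -0.008, 0, 0, 0], [0, 0, 0, -0.016, 0, 0, 0], [0, 0, 0, -0.0267, 0, 0, 0], [0, 0, 0, -0.0267, 0, 0, 0], [0, 0, 0, -0.0267, 0, 0, 0]]}
}}

```text
t: 13.32
tool_pos: [0.595, -0.1184, 0.2048]
tcp_rot: [2.308, 2.131, -0.0]
ft_force: [0.3, 0.5, -5.1]
grip_width: 0.192
grip_force: 87.9
```

Request:
{"name": "pendant", "arguments": {
  "plan": {"ticks":[[0, 0, 0, -0.0107, 0, 0, 0], [0, 0, 0, -0.0267, 0, 0, 0], [0, 0, 0, -0.0467, 0, 0, 0], [0, 0, 0, -0.0667, 0, 0, 0], [0, 0, 0, -0.0867, 0, 0, 0], [0, 0, 0, -0.1, 0, 0, 0], [0, 0, 0, -0.1067, 0, 0, 0], [0, 0, 0, -0.108, 0, 0, 0]]}
}}

```text
t: 14.32
tool_pos: [0.595, -0.1184, 0.2859]
tcp_rot: [-2.309, -2.131, -0.0]
ft_force: [-0.1, 0.2, -5.3]
grip_width: 0.193
grip_force: 88.1
```

Request:
{"name": "pendant", "arguments": {
  "plan": {"ticks":[[0, 0, 0, 0, 0, 0, 0], [0, 0, 0, 0, 0, 0, 0], [0, 0, 0, 0, 0, 0, 0], [0, 0, 0, 0, 0, 0, 0], [0, 0, 0, 0, 0, 0, 0], [0, 0, 0, 0, 0, 0, 0], [0, 0, 0, 0, 0, 0, 0], [0, 0, 0, 0, 0, 0, 0]]}
}}

```text
t: 15.32
tool_pos: [0.595, -0.1184, 0.2858]
tcp_rot: [-2.309, -2.131, 0.0]
ft_force: [0.6, -0.0, -6.0]
grip_width: 0.194
grip_force: 88.1
```

Run:
```python
from d import *
print(sense()['torque'].round(2))
v,p=np.load('poses.npy')
C['scene']=c=cam('scene'); w=np.r_[v,.1]
cl=[place(w,x) for x in([(0,-92,189),(0,92,189)],[(-50,-99,0),(50,-99,0),(50,-99,60),(-50,-99,60),(-50,-99,0)],[(50,99,60),(50,99,0),(50,-99,0)],[(-17,99,190),(17,99,190)])]
cv2.imwrite('pics/g6.png',overlay('','scene',cl,(170,70,140,180),460))
```

```text
[-0.01  0.01 -0.02]
```

View pics/g6.png

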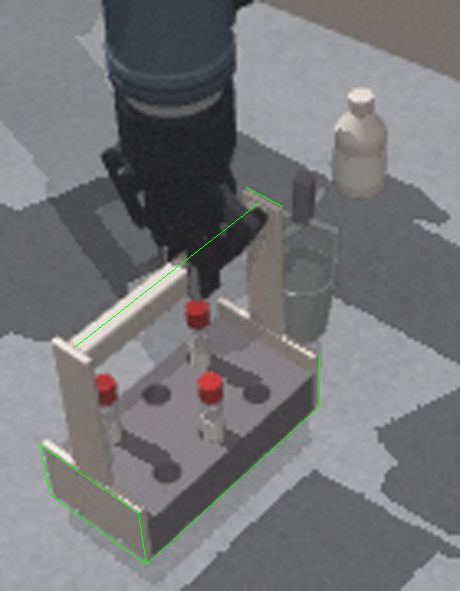

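The carrier matches the level +0.10 m outline, with the pail hanging on the hook (stem at (303,197)) and the three tubes seated. Everything is still, so I'm handing in.

```bash
python3 -c "from rig import ctrl, vision, sense; print(ctrl.hand_in())"
```

```text
the job is handed in; nothing more can be done
None
```

The job is handed in: the pail hangs released on the hook, and the arm holds the carrier level and still about 10 cm above the bench with all three tubes in their holes; the bottle, pen cup and lidded box were never touched.

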